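# Seat the slide carrier on its register pin

### The job

Take the slide carrier by its black grip and lay it between the rails of the guide bed, glass end towards the end stop, so that it rests over the pin with its hole still well short of it, on the open-end side. Then slide it gently along the bed towards the end stop until its hole finds the pin and it drops down flat on the bed, without ramming the pin. Leave it there, let go, and do not disturb the other things on the table.

Things in the scene. Friction and masses are not known exactly. Their poses are not given: they have to be found in the camera images.
- bed: guide bed, aluminium, fixed: flat floor 10 mm above the table (x -105 to +83 mm) between two rails along x; channel 87 mm wide, straight for 12 mm above the floor, then bevelled outwards at 45 degrees to 17 mm. A cross bar at x 83 to 93 mm, 17 mm above the floor, is the end stop; the -x end is open. Origin on the table under the middle of the pin's slot; x towards the end stop, z up.
- bed_slot (a point): middle of the slot in the bed's floor, on the floor's top. A steel pin, 10 mm across with bevelled tip, stands 9 mm above the floor, clamped anywhere in the slot from 12 mm before to 12 mm past this point along the bed's x (on the middle line). Where it stands is not reported; it must not be shoved.
- bed_start (a point): point on the bed's floor 29 mm before bed_slot (bed x = -29 mm), same axes: where the carrier's hole belongs (within 5 mm) at the start of the slide. The plate then lies over the pin wherever that stands: its glass end propped on the pin, its other end on the floor, tilted 0.08 to 0.12 rad. Sliding the loose plate so takes 1 to 4 N.
- carrier: slide carrier, loose, 0.11 to 0.21 kg: steel plate 120 x 84 x 6 mm, a glass slide clipped across its +x end, an upright black grip, one through hole of 15 mm. Origin at the hole's axis on the plate's underside; plate from x -65 to +55, y -42 to +42 mm. x points from grip to glass end, z up. Flat and home in the bed the origin is 10 mm above the table, the pin through the hole.
- carrier_grip (a point): centre of the carrier's grip, an upright block 12 mm thick along the carrier's x and 36 mm wide along y, rising from 6 to 46 mm above the plate's underside. This point is 32 mm behind the hole (carrier x = -32 mm), 28 mm above the underside; axes as the carrier. Grasp from above across the 12 mm.
- timer: bystander: flat white timer 62 x 62 x 20 mm, origin under its centre
- oil_bottle: bystander: small brown dropper bottle, 29 mm across, 91 mm high, origin under its centre
- petri_dish: bystander: covered petri dish 59 mm across, 14 mm high, origin under its centre
- stain_a: bystander: brown bottle with a white cap, 42 mm across, 92 mm high, origin under its centre
- marker: bystander: marker pen 131 mm long, 14 mm thick, lying along its y, origin under its centre

How it is judged:
On the way:
1. the carrier rests in the guide bed, its hole still short of the pin (hole 18 to 45 mm on the open-end side of the slot's middle) (x of carrier in the frame of bed between -0.045 and -0.018 m and y of carrier in the frame of bed between -0.006 and 0.006 m and x of carrier_grip in the frame of bed below -0.04 m and z of carrier in the frame of bed below 0.026 m and angle between the x axis of carrier and the x axis of bed, either way round below 0.2 rad and contact force between carrier and bed above 0.3 N), for 0.2 s.
At the end, for the whole second after the job is handed in: The carrier lies flat on the bed's floor (underside within 2.5 mm of it, level within 0.03 rad) between the rails with the pin through its hole (hole within 16.5 mm of the slot's middle along the bed and 5 mm across it), glass end towards the end stop, released and at rest (x of carrier in the frame of bed between -0.0165 and 0.0165 m and y of carrier in the frame of bed between -0.005 and 0.005 m and z of carrier in the frame of bed between 0.008 and 0.0125 m and x of carrier_grip in the frame of bed below -0.01 m and angle between carrier's own z axis and vertical below 0.03 rad and angle between the x axis of carrier and the x axis of bed, either way round below 0.08 rad and contact force between the fingers and carrier below 0.1 N and linear speed of carrier below 0.01 m/s); the robot touches nothing.
It fails at once if the carrier is pressed against the bed, its rails or its pin with more than 25 N (contact force between carrier and bed above 25 N).
It fails at once if the robot touches the bed with more than 15 N (contact force between any of the fingers, the arm and bed above 15 N).
It fails at once if a bystander is moved by more than 20 mm (distance of any of timer, oil_bottle, petri_dish, stain_a, marker from where it was at the start of the episode above 0.02 m).
It also fails if it takes over 45 s, if anything falls off the work surface, if the arm or the gripper's body presses on something with over 40 N, if the wrist force passes 120 N, or if a joint passes its speed limit or range.

### The arm

A 7-joint arm with a two-finger parallel gripper is mounted at the origin on a cart in front of the work surface, level with it; the furniture and walls round the work are solid. World frame = base frame: x ahead of the robot, y to its left, z up, the work surface at z = 0. Lengths are in m, angles in rad, forces in N, time in s.
With the tool pointing down it reaches from about 0.425 to 0.925 m from the base axis. Payload 6.8 kg.
Tool frame: the origin (TCP) lies on the centre line of the jaws, within the pads' length; the fingertips stand 19 mm ahead of it and the grasp point (between the pads) is the TCP; z points along the fingers, y is the line along which they close (so a half turn about z gives the same grasp; the last joint's range is limited). The gripper opens to 85 mm and grips with 20 to 120 N. Pads are 22 mm wide; open, the fingers measure 114 mm over their backs; the gripper's body (76 mm by 85 mm) begins 54 mm behind the grasp point. The pads swing forward as they close: fully open they stand 13 mm farther back than shut.
Start: joints at [-0.108, 0.477, 0.022, 1.555, -0.011, 1.109, -0.083], TCP at [0.675, 0, 0.25] pointing down, gripper open.
Joint ranges: [-2.96, 2.96], [-0.34, 2.1], [-1.41, 1.46], [0.24, 2.44], [-1.37, 4.51], [0.17, 1.92], [-2.96, 2.96]. Speed limits (rad/s): [2.39, 2.39, 3.14, 3.14, 3.14, 3.14, 3.14].

### API

Orientations are given as a rotation vector (axis times angle).
In Python, from bench import r gives the robot as it stands. The module is installed in compiled form; this text tells all that it offers.
- The arm moves only by the tool arm_command, never from a script. Its argument "rows" is a list of rows, each an object of numbers: "fingers": the opening, from -1 (shut) to 1 (fully open); "x", "y", "z": the shift along the tool's x, y, z in m; "ax", "ay", "az": the turn, a rotation vector about the tool's x, y, z in degrees. In form: [{"fingers": .., "x": .., "y": .., "z": .., "ax": .., "ay": .., "az": ..}, ...]. A call has 1 to 10 rows; each row shifts and turns the commanded pose from where the row before left it, along the tool's axes as they then stand; what a row does not reach is not made up. A row lasts 1/12 s, in which the tool goes at most 41.7 mm and 7.16 degrees, less where a joint would pass 70% of its speed; a pose out of reach is approached as far as the arm can. A call is refused whole if a number of a shift passes 0.0417 or a number of a turn 7.16, either way. A call with a gripper value outside its range is refused whole. The fingers move at their own pace and stop on an object; "grip_force" is the grip in N (left out, the last holds). Time passes only in rows, so rows that do not move let the fingers close. It gives the time, the measured TCP pose, the force, the opening and the grip force at its end, in the units of the state.
- r.get_obs(): the state, without advancing time (a new reading comes with each control period).
- r.grab_frame(name): name is "scene" or "side" or "wrist"; returns a dict with "frame" (480x640x3 uint8, red, green, blue), "depth" (480x640 float32, m along the optical axis (not along the pixel's ray), 0 where there is no reading), "K" (3x3 intrinsics, pixels), "world_from_camera" (4x4, takes a point from camera to world coordinates). Camera axes: x right, y down, z forward; pixel columns grow to the right and rows downward; lengths in m; the calibration is good to about 2 mm. A picture is of the moment at which its call begins.
- r.hand_in(): hands the job in; it is judged then, once.
The state is a dict: "clock": time; "joints": joint angles; "qvel": joint speeds; "tau": joint torques, N m; "tcp_pos": TCP position; "orientation": TCP orientation; "contact_force": force on the tool from outside, world axes, zero at the start; "moment": the same for the moment, N m; "grip_width": finger opening in m; "gripper_force": force on a finger pad.
Only numpy, scipy, OpenCV 4.12 (cv2) and the standard library are available. Lean on these libraries where they do the work, as an engineer would, in place of code of your own. Each camera call takes 0.05 s, during which the arm holds its last target. There are 200 camera calls.

## Working session

There is one attempt and no reset: what is moved stays moved. The work goes in short steps, Python scripts to look and compute and a tool call to move; the robot and the scene stay as the last step left them, time stands still between calls to the robot, and variables do not carry over. Pictures are saved under pics/ and viewed, at most 10 in all, crops included, and the job is handed in when it is done.

Besides the shell and the picture viewer there is one more tool, called after ">>>" by a JSON object that holds its "fn" and its "kwargs", one argument or row to a line. arm_command: Moves the arm, as the interface text tells. Its arguments: {"type":"object","properties":{"rows":{"type":"array"},"grip_force":{"type":"number"}},"required":["rows"]}

```bash
mkdir -p pics; python3 - <<'E'
from bench import r
import cv2,numpy as np
for n in("scene","side"):
    f=r.grab_frame(n); cv2.imwrite(f"pics/{n}0.png",f["frame"][:,:,::-1]); np.savez(f"{n}0.npz",**f)
    print(n,f["K"].tolist(),f["world_from_camera"].round(3).tolist(),(f["depth"]>0).mean())
print(r.get_obs())
E
```

```text
scene [[543.8748245103675, 0.0, 308.5545763230818], [0.0, 543.8748245103675, 241.78287088870798], [0.0, 0.0, 1.0]] [[0.489, -0.552, 0.675, -0.107], [-0.872, -0.296, 0.39, -0.518], [-0.015, -0.779, -0.626, 0.588], [0.0, 0.0, 0.0, 1.0]] 0.9958984375
side [[477.43910264799933, 0.0, 316.7316246255685], [0.0, 477.43910264799933, 237.30956752608685], [0.0, 0.0, 1.0]] [[0.927, -0.189, 0.323, 0.167], [-0.374, -0.422, 0.826, -0.9], [-0.02, -0.886, -0.462, 0.441], [0.0, 0.0, 0.0, 1.0]] 0.995966796875
{'clock': 0.1, 'joints': array([-0.1080808 ,  0.47776144,  0.02235747,  1.55634207, -0.0115598 ,
        1.10930048, -0.08310716]), 'qvel': array([-0.00012384, -0.00187774, -0.00031208, -0.00269719, -0.00069322,
       -0.00116289,  0.00076763]), 'tau': array([ 5.69385389e-03, -5.97765398e+01,  1.61440808e+00, -2.81952703e+01,
        1.29656185e-02,  5.02699884e-03, -1.13572563e-05]), 'tcp_pos': array([ 6.74498702e-01, -1.42014422e-05,  2.49398117e-01]), 'orientation': array([-2.22068966e+00, -2.22058735e+00,  1.95362335e-03]), 'contact_force': array([0.07122163, 0.57354468, 0.7920898 ]), 'moment': array([-0.03093853,  0.01333657,  0.02395782]), 'gripper_force': 0.0, 'grip_width': 0.08561477142746854}
```

View pics/scene0.png

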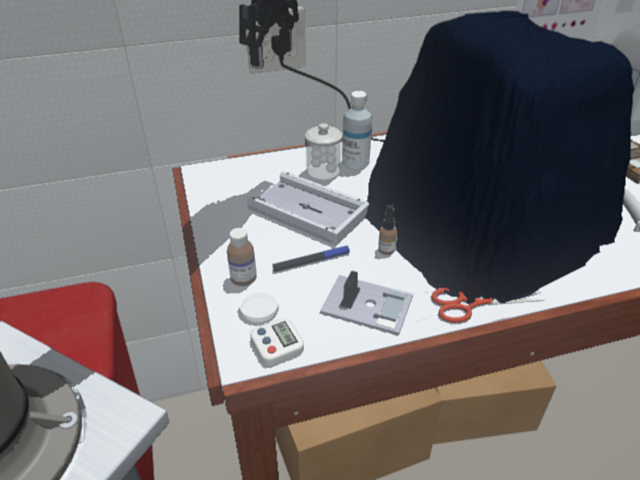

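View pics/side0.png

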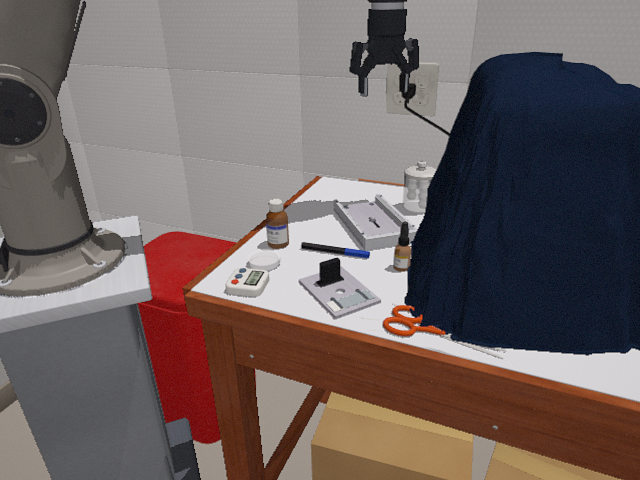

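The scene view shows the carrier at about (368,303), with its grip at (350,290) and glass at (392,305). The bed is at (308,208), with its end bar at right (350,225) and slot at (311,207). The side view agrees: carrier (340,288), bed (375,222).

```bash
cat > h.py <<'E'
import numpy as np,cv2
def cloud(f):
    v,u=np.mgrid[:480,:640]; K=f["K"]; d=f["depth"]
    p=np.stack([(u-K[0,2])/K[0,0]*d,(v-K[1,2])/K[1,1]*d,d],-1); T=f["world_from_camera"]
    return p@T[:3,:3].T+T[:3,3]
def ray(f,uv,z):
    K=f["K"];T=f["world_from_camera"]; uv=np.atleast_2d(uv).astype(float)
    d=np.c_[(uv-K[:2,2])/np.array([K[0,0],K[1,1]]),np.ones(len(uv))]@T[:3,:3].T
    return T[:3,3]+d*((z-T[2,3])/d[:,2])[:,None]
E
python3 - <<'E'
from h import *
for n,(cx,cy),(bx,by) in(("scene",(368,303),(308,208)),("side",(340,288),(375,222))):
    f=dict(np.load(n+"0.npz")); P=cloud(f); im=f["frame"]
    for w,(x,y) in(("c",(cx,cy)),("b",(bx,by))):
        s=im[y-48:y+48,x-64:x+64][:,:,::-1]; cv2.imwrite(f"pics/{n}_{w}.png",cv2.resize(s,None,fx=3,fy=3,interpolation=cv2.INTER_CUBIC))
    for nm,(x,y) in(("car",(cx,cy)),("bed",(bx,by))): print(n,nm,P[y,x])
    print(P[300 if n=="scene" else 270,310 if n=="scene" else 300])
a=[[cv2.imread(f"pics/{n}_{w}.png") for w in "cb"] for n in("scene","side")]
cv2.imwrite("pics/m.png",np.vstack([np.hstack(q) for q in a]))
E
```

```text
scene car [ 0.43818467 -0.30386759  0.00236126]
scene bed [ 0.59975263 -0.1096283   0.01170034]
[ 0.40387043 -0.22307367  0.00045522]
side car [ 0.43971687 -0.30189254  0.00463317]
side bed [ 0.60335219 -0.11616157  0.0107593 ]
[ 4.01458773e-01 -2.15118683e-01  2.33102577e-05]
```

View pics/m.png

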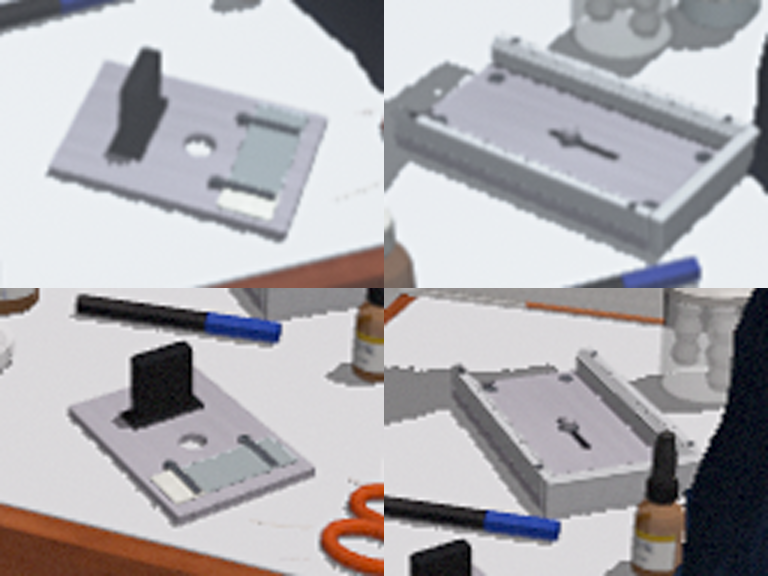

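The crops show everything clearly. The carrier hole is at crop (200,146) in scene and (193,153) in side. The bed slot runs (553,132) to (618,157), with the pin near its open end at about (570,137). The end bar is at lower right.

```bash
python3 - <<'E'
from h import *
F={n:dict(np.load(n+"0.npz")) for n in("scene","side")}
off={("scene","c"):(304,255),("scene","b"):(244-128,160),("side","c"):(276,240-96),("side","b"):(311-128,174-96)}
def g(n,w,pts,z): return ray(F[n],(np.array(pts,float)-1)/3+off[n,w],z)[:,:2]
for n,pts,hole in(("scene",[(103,62),(327,117),(285,234),(50,170)],(200,144)),("side",[(200,368),(314,468),(178,518),(70,411)],(193,440))):
    q=g(n,"c",pts,.006); e=(q[1]+q[2]-q[0]-q[3])
    print(n,"car ctr",q.mean(0).round(4),"hole",g(n,"c",[hole],.006).round(4),"yaw",np.degrees(np.arctan2(e[1],e[0])),"sz",np.linalg.norm(e)/2,np.linalg.norm(q[0]-q[3]),np.linalg.norm(q[1]-q[2]))
for n,sl,ed in(("scene",[(553,130),(618,157)],[(500,38),(755,126),(655,225),(400,120)]),("side",[(560,421),(590,446)],None)):
    s=g(n,"b",sl,.010); print(n,"slot",s.round(4),s.mean(0),np.degrees(np.arctan2(*(s[1]-s[0])[::-1])))
    if ed:
        q=g(n,"b",ed,.027);print(q.round(4)); 
        for a,b in((0,1),(3,2),(2,1)): print(np.degrees(np.arctan2(*(q[b]-q[a])[::-1])),np.linalg.norm(q[b]-q[a]))
# depth-based rail points
P=np.concatenate([cloud(F[n]).reshape(-1,3) for n in F])
m=(abs(P[:,2]-.027)<.0025)&(P[:,0]>.45)&(P[:,0]<.75)&(P[:,1]>-.24)&(P[:,1]<.03)
print(m.sum(),cv2.minAreaRect(P[m][:,:2].astype(np.float32)*1000))
E
```

```text
scene car ctr [ 0.4353 -0.3032] hole [[ 0.4371 -0.308 ]] yaw -81.9887741088551 sz 0.11876533358081942 0.08343227899557966 0.083984427098608
side car ctr [ 0.4349 -0.307 ] hole [[ 0.4361 -0.31  ]] yaw -83.08949841632855 sz 0.11597427958467223 0.08704583860974589 0.08336939007140445
scene slot [[ 0.6089 -0.0874]
 [ 0.6026 -0.1365]] [ 0.60571598 -0.11195981] -97.31347973708331
[[ 0.6628 -0.0167]
 [ 0.6487 -0.2054]
 [ 0.5342 -0.1966]
 [ 0.5532 -0.0124]]
-94.25877339250707 0.18921557420611768
-95.89326441992331 0.18527086004909232
-4.392102741370188 0.11483324452793882
side slot [[ 0.6024 -0.0927]
 [ 0.6025 -0.1363]] [ 0.60249372 -0.11452072] -89.87872386492266
1685 ((641.7516479492188, -127.25416564941406), (228.9481964111328, 200.40664672851562), 82.6963119506836)
```

Move over the bed and turn the tool towards the carrier/bed yaw, then look with the wrist camera.

>>> {"fn": "arm_command", "kwargs": {
  "rows": [
    {"fingers": 1,"x": -0.027,"y": -0.023},
    {"fingers": 1,"x": -0.027,"y": -0.023},
    {"fingers": 1,"x": -0.027,"y": -0.023,"az": 7},
    {"fingers": 1,"az": 7},
    {"fingers": 1,"az": 7},
    {"fingers": 1,"az": 7},
    {"fingers": 1,"az": 7},
    {"fingers": 1,"az": 7},
    {"fingers": 1,"az": 7},
    {"fingers": 1,"az": 7}
  ]
}}

```text
validation failed for argument at $.ro...
```

>>> {"fn": "arm_command", "kwargs": {
  "rows": [
    {"fingers": 1,"az": 7},
    {"fingers": 1,"az": 7},
    {"fingers": 1,"az": 7},
    {"fingers": 1,"az": 5.5},
    {"fingers": 1}
  ]
}}

```text
validation failed for argument at $.ro...
```

```bash
python3 - <<'E'
from bench import r
import cv2,numpy as np
f=r.grab_frame("wrist"); cv2.imwrite("pics/w1.png",f["frame"][:,:,::-1]); np.savez("w1.npz",**f)
print(f["world_from_camera"].round(4).tolist(),r.get_obs()["tcp_pos"],r.get_obs()["orientation"])
E
```

```text
[[1.0, -0.0002, -0.0015, 0.6736], [-0.0006, -0.964, -0.266, 0.0665], [-0.0014, 0.266, -0.964, 0.3741], [0.0, 0.0, 0.0, 1.0]] [ 6.74580103e-01 -4.97988012e-06  2.49572358e-01] [-2.22081297e+00 -2.22078695e+00  1.62443750e-03]
```

View pics/w1.png

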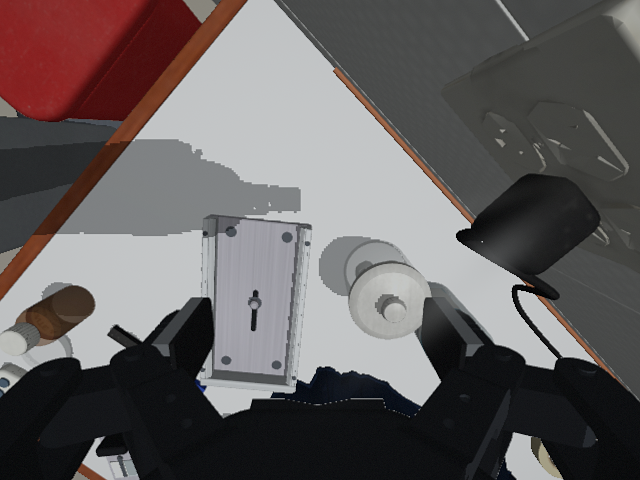

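The wrist view shows the whole bed: slot from (255,290) to (253,331), pin at (254,303), open end at the top, end bar at the bottom (250,380). I'll measure the bed from this picture; the moves were refused, so later rows will give every key.

```bash
python3 - <<'E'
from h import *
f=dict(np.load("w1.npz")); P=cloud(f); im=f["frame"]
sl=ray(f,[(255,290),(253.5,331)],.010)[:,:2]; print("slot",sl.round(4),sl.mean(0).round(4))
T=(abs(P[...,2]-.027)<.003); box=np.zeros(T.shape,bool); box[205:392,195:320]=1
p=P[T&box][:,:2]; print("z spread",T[box].sum(), np.median(P[..., 2][260:280,230:245]))
R=cv2.minAreaRect((p*1000).astype(np.float32)); print("rim",R)
s=im[205:395,190:325][:,:,::-1]; cv2.imwrite("pics/w1c.png",cv2.resize(s,None,fx=3.1,fy=3.1,interpolation=cv2.INTER_CUBIC))
# line fits of inner side of rails: floor mask extents per row
fl=(abs(P[...,2]-.010)<.003)&box
L=[];Rr=[]
for v in range(235,355,4):
    c=np.where(fl[v])[0]; c=c[(c>205)&(c<312)]
    if len(c)>20: L.append(P[v,c[0],:2]);Rr.append(P[v,c[-1],:2])
for nm,q in(("L",L),("R",Rr)):
    vx,vy,x0,y0=cv2.fitLine(np.float32(q),cv2.DIST_HUBER,0,.01,.001).ravel(); print(nm,np.degrees(np.arctan2(-abs(vy),vx*np.sign(-vy))),x0,y0,np.array(q)[[0,-1]].round(4).tolist())
E
```

```text
slot [[ 0.6031 -0.089 ]
 [ 0.5989 -0.1403]] [ 0.601  -0.1146]
z spread 3391 0.010888568748084415
rim ((615.039306640625, -108.82691955566406), (198.40957641601562, 137.42373657226562), 83.89495849609375)
L -96.03666 0.56016374 -0.08885965 [[0.5666, -0.0252], [0.5523, -0.1664]]
R -96.07695 0.6472217 -0.08408583 [[0.6535, -0.0251], [0.6385, -0.1655]]
```

View pics/w1c.png

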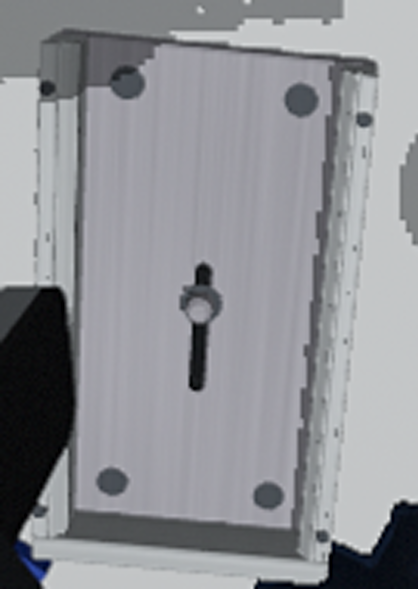

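Bed yaw is -96.05°, slot middle is about (0.601, -0.1147), and the pin sits about 11 mm before the slot middle. Now to the carrier.

>>> {"fn": "arm_command", "kwargs": {
  "rows": [
    {"fingers": 1,"x": -0.0277,"y": -0.0242,"z": 0,"ax": 0,"ay": 0,"az": 0},
    {"fingers": 1,"x": -0.0277,"y": -0.0242,"z": 0,"ax": 0,"ay": 0,"az": 0},
    {"fingers": 1,"x": -0.0277,"y": -0.0242,"z": 0,"ax": 0,"ay": 0,"az": 0},
    {"fingers": 1,"x": -0.0277,"y": -0.0242,"z": 0,"ax": 0,"ay": 0,"az": 0},
    {"fingers": 1,"x": -0.0277,"y": -0.0242,"z": 0,"ax": 0,"ay": 0,"az": 0},
    {"fingers": 1,"x": -0.0277,"y": -0.0242,"z": 0,"ax": 0,"ay": 0,"az": 0},
    {"fingers": 1,"x": -0.0277,"y": -0.0242,"z": 0,"ax": 0,"ay": 0,"az": 0},
    {"fingers": 1,"x": -0.0277,"y": -0.0242,"z": 0,"ax": 0,"ay": 0,"az": 0},
    {"fingers": 1,"x": -0.0277,"y": -0.0242,"z": 0,"ax": 0,"ay": 0,"az": 0},
    {"fingers": 1,"x": -0.0277,"y": -0.0242,"z": 0,"ax": 0,"ay": 0,"az": 0}
  ]
}}

```text
clock: 0.98
tcp_pos: [0.4315, -0.278, 0.2503]
orientation: [-2.221, -2.221, -0.0]
contact_force: [0.2, -0.8, 0.1]
grip_width: 0.0852
gripper_force: 0.0
```

>>> {"fn": "arm_command", "kwargs": {
  "rows": [
    {"fingers": 1,"x": 0,"y": 0,"z": 0,"ax": 0,"ay": 0,"az": 7},
    {"fingers": 1,"x": 0,"y": 0,"z": 0,"ax": 0,"ay": 0,"az": 7},
    {"fingers": 1,"x": 0,"y": 0,"z": 0,"ax": 0,"ay": 0,"az": 7},
    {"fingers": 1,"x": 0,"y": 0,"z": 0,"ax": 0,"ay": 0,"az": 7},
    {"fingers": 1,"x": 0,"y": 0,"z": 0,"ax": 0,"ay": 0,"az": 7},
    {"fingers": 1,"x": 0,"y": 0,"z": 0,"ax": 0,"ay": 0,"az": 7},
    {"fingers": 1,"x": 0,"y": 0,"z": 0,"ax": 0,"ay": 0,"az": 7},
    {"fingers": 1,"x": 0,"y": 0,"z": 0,"ax": 0,"ay": 0,"az": 7},
    {"fingers": 1,"x": 0,"y": 0,"z": 0,"ax": 0,"ay": 0,"az": 7},
    {"fingers": 1,"x": 0,"y": 0,"z": 0,"ax": 0,"ay": 0,"az": 7}
  ]
}}

```text
clock: 1.82
tcp_pos: [0.4328, -0.2769, 0.2501]
orientation: [-3.095, -0.536, 0.0]
contact_force: [0.6, 0.3, -0.2]
grip_width: 0.0855
gripper_force: 0.0
```

>>> {"fn": "arm_command", "kwargs": {
  "rows": [
    {"fingers": 1,"x": 0,"y": 0,"z": 0,"ax": 0,"ay": 0,"az": 7},
    {"fingers": 1,"x": 0,"y": 0,"z": 0,"ax": 0,"ay": 0,"az": 5.5},
    {"fingers": 1,"x": 0,"y": 0,"z": 0,"ax": 0,"ay": 0,"az": 0},
    {"fingers": 1,"x": 0,"y": 0,"z": 0,"ax": 0,"ay": 0,"az": 0}
  ]
}}

```text
clock: 2.15
tcp_pos: [0.4329, -0.2768, 0.2501]
orientation: [-3.134, -0.21, 0.001]
contact_force: [0.6, 1.0, -0.7]
grip_width: 0.0858
gripper_force: 0.0
```

```bash
cat >> h.py <<'E'
def state(r):
    from scipy.spatial.transform import Rotation as R
    o=r.get_obs(); M=R.from_rotvec(o["orientation"]).as_matrix()
    print("t",round(o["clock"],2),"tcp",o["tcp_pos"].round(4),"ty yaw",np.degrees(np.arctan2(M[1,1],M[0,1])).round(2),"tz",M[:,2].round(3),"F",o["contact_force"].round(2),"w",round(o["grip_width"],4),"q",o["joints"].round(2))
    return o,M
E
python3 - <<'E'
from bench import r
from h import *
f=r.grab_frame("wrist"); cv2.imwrite("pics/w2.png",f["frame"][:,:,::-1]); np.savez("w2.npz",**f)
state(r)
E
```

```text
t 2.2 tcp [ 0.433  -0.2769  0.2502] ty yaw -82.31 tz [-0.  0. -1.] F [-0.28  0.66 -0.05] w 0.0855 q [ 0.15  0.21  0.34  1.95 -0.09  0.99 -0.9 ]
```

View pics/w2.png

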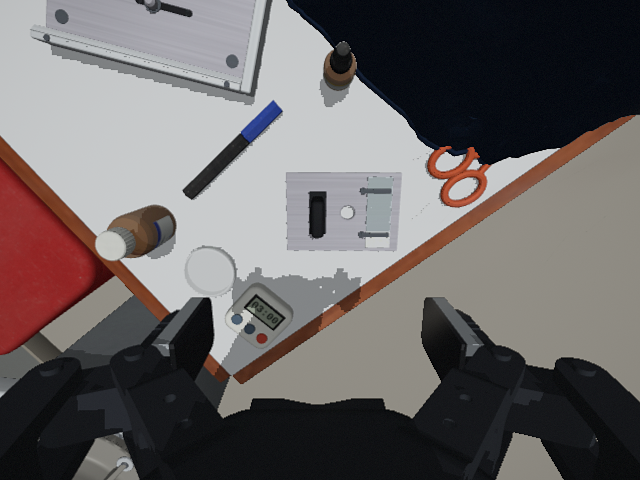

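The wrist view shows the carrier with corners at (287,173), (401,173), (397,249) and (287,249), the hole at (347,212) and the grip at (317,214). The fingers have room on both sides of it.

```bash
python3 - <<'E'
from bench import r
from h import *
f=dict(np.load("w2.npz")); im=f["frame"]
hs=cv2.cvtColor(im[165:258,280:408],cv2.COLOR_RGB2GRAY)
m=np.uint8(hs<190)*255; m=cv2.morphologyEx(m,cv2.MORPH_OPEN,np.ones((5,5)))
c=max(cv2.findContours(m,cv2.RETR_EXTERNAL,cv2.CHAIN_APPROX_NONE)[0],key=cv2.contourArea)[:,0]+[280,165]
q=ray(f,c,.006)[:,:2]; R=cv2.minAreaRect((q*1000).astype(np.float32)); print("rect",R)
# hole: bright blob
b=np.uint8(hs[30:65,55:80]>195)*255; cc=max(cv2.findContours(b,cv2.RETR_EXTERNAL,cv2.CHAIN_APPROX_NONE)[0],key=cv2.contourArea)
(u,v),rad=cv2.minEnclosingCircle(cc); print("hole",u+335,v+195,rad,ray(f,(u+335,v+195),.003))
g=np.uint8(hs<50)*255; g[:, :20]=0
cc=max(cv2.findContours(g,cv2.RETR_EXTERNAL,cv2.CHAIN_APPROX_NONE)[0],key=cv2.contourArea)[:,0]+[280,165]
P=cloud(f); print("grip px",cc.min(0),cc.max(0)); t=P[205:235,308:326].reshape(-1,3); t=t[(t[:,2]>.042)&(t[:,2]<.05)]; print("grip top",len(t),cv2.minAreaRect((t[:,:2]*1000).astype(np.float32)),t.mean(0))
state(r)
E
```

```text
rect ((434.6034240722656, -304.2819519042969), (84.34146881103516, 120.78060913085938), 7.650850772857666)
hole 346.7315788269043 211.9526309967041 6.086371898651123 [[ 0.434923   -0.30894815  0.003     ]]
grip px [309 192] [325 237]
grip top 360 ((431.20111083984375, -277.74432373046875), (28.81095314025879, 10.677874565124512), 7.5965447425842285) [ 0.43142894 -0.27770101  0.0466772 ]
t 2.2 tcp [ 0.433  -0.2769  0.2502] ty yaw -82.31 tz [-0.  0. -1.] F [-0.28  0.66 -0.05] w 0.0855 q [ 0.15  0.21  0.34  1.95 -0.09  0.99 -0.9 ]
```

>>> {"fn": "arm_command", "kwargs": {
  "rows": [
    {"fingers": 1,"x": -0.002,"y": 0,"z": 0.036,"ax": 0,"ay": 0,"az": 0},
    {"fingers": 1,"x": 0,"y": 0,"z": 0.036,"ax": 0,"ay": 0,"az": 0},
    {"fingers": 1,"x": 0,"y": 0,"z": 0.036,"ax": 0,"ay": 0,"az": 0},
    {"fingers": 1,"x": 0,"y": 0,"z": 0.036,"ax": 0,"ay": 0,"az": 0},
    {"fingers": 1,"x": 0,"y": 0,"z": 0.036,"ax": 0,"ay": 0,"az": 0},
    {"fingers": 1,"x": 0,"y": 0,"z": 0.018,"ax": 0,"ay": 0,"az": 0},
    {"fingers": 1,"x": 0,"y": 0,"z": 0.012,"ax": 0,"ay": 0,"az": 0},
    {"fingers": 1,"x": 0,"y": 0,"z": 0.006,"ax": 0,"ay": 0,"az": 0},
    {"fingers": 1,"x": 0,"y": 0,"z": 0,"ax": 0,"ay": 0,"az": 0},
    {"fingers": 0,"x": 0,"y": 0,"z": 0,"ax": 0,"ay": 0,"az": 0}
  ],
  "grip_force": 40
}}

```text
clock: 3.03
tcp_pos: [0.4317, -0.2777, 0.0351]
orientation: [3.134, 0.206, 0.002]
contact_force: [-0.4, -0.1, 0.3]
grip_width: 0.0755
gripper_force: 0.0
```

>>> {"fn": "arm_command", "kwargs": {
  "rows": [
    {"fingers": -1,"x": 0,"y": 0,"z": 0,"ax": 0,"ay": 0,"az": 0},
    {"fingers": -1,"x": 0,"y": 0,"z": 0,"ax": 0,"ay": 0,"az": 0},
    {"fingers": -1,"x": 0,"y": 0,"z": 0,"ax": 0,"ay": 0,"az": 0},
    {"fingers": -1,"x": 0,"y": 0,"z": 0,"ax": 0,"ay": 0,"az": 0},
    {"fingers": -1,"x": 0,"y": 0,"z": 0,"ax": 0,"ay": 0,"az": 0},
    {"fingers": -1,"x": 0,"y": 0,"z": 0,"ax": 0,"ay": 0,"az": 0},
    {"fingers": -1,"x": 0,"y": 0,"z": 0,"ax": 0,"ay": 0,"az": 0},
    {"fingers": -1,"x": 0,"y": 0,"z": 0,"ax": 0,"ay": 0,"az": 0}
  ]
}}

```text
clock: 3.7
tcp_pos: [0.4314, -0.2774, 0.0348]
orientation: [3.135, 0.206, 0.001]
contact_force: [-1.5, 0.4, 5.7]
grip_width: 0.0116
gripper_force: 40.5
```

```bash
python3 - <<'E'
from bench import r
from h import *
o,_=state(r); print(o["gripper_force"])
E
```

```text
t 3.7 tcp [ 0.4314 -0.2774  0.0348] ty yaw -82.5 tz [ 0.001 -0.    -1.   ] F [-1.48  0.39  5.72] w 0.0116 q [ 0.26  0.55  0.24  2.1  -0.25  0.52 -0.76]
40.53305268287659
```

>>> {"fn": "arm_command", "kwargs": {
  "rows": [
    {"fingers": -1,"x": 0,"y": 0,"z": -0.01,"ax": 0,"ay": 0,"az": 0},
    {"fingers": -1,"x": 0,"y": 0,"z": -0.03,"ax": 0,"ay": 0,"az": 0},
    {"fingers": -1,"x": 0,"y": 0,"z": -0.036,"ax": 0,"ay": 0,"az": 0},
    {"fingers": -1,"x": 0,"y": 0,"z": -0.036,"ax": 0,"ay": 0,"az": 0},
    {"fingers": -1,"x": 0,"y": 0,"z": -0.033,"ax": 0,"ay": 0,"az": 0},
    {"fingers": -1,"x": 0,"y": 0,"z": 0,"ax": 0,"ay": 0,"az": 0}
  ]
}}

```text
clock: 4.2
tcp_pos: [0.4339, -0.2793, 0.1857]
orientation: [3.13, 0.204, 0.015]
contact_force: [0.5, -0.1, -1.7]
grip_width: 0.0112
gripper_force: 39.4
```

>>> {"fn": "arm_command", "kwargs": {
  "rows": [
    {"fingers": -1,"x": 0.0254,"y": -0.0248,"z": 0,"ax": 0,"ay": 0,"az": 0},
    {"fingers": -1,"x": 0.0254,"y": -0.0248,"z": 0,"ax": 0,"ay": 0,"az": 0},
    {"fingers": -1,"x": 0.0254,"y": -0.0248,"z": 0,"ax": 0,"ay": 0,"az": 0},
    {"fingers": -1,"x": 0.0254,"y": -0.0248,"z": 0,"ax": 0,"ay": 0,"az": 0},
    {"fingers": -1,"x": 0.0254,"y": -0.0248,"z": 0,"ax": 0,"ay": 0,"az": 0},
    {"fingers": -1,"x": 0.0254,"y": -0.0248,"z": 0,"ax": 0,"ay": 0,"az": 0},
    {"fingers": -1,"x": 0.0254,"y": -0.0248,"z": 0,"ax": 0,"ay": 0,"az": 0},
    {"fingers": -1,"x": 0.0254,"y": -0.0248,"z": 0,"ax": 0,"ay": 0,"az": 0},
    {"fingers": -1,"x": 0,"y": 0,"z": 0,"ax": 0,"ay": 0,"az": 6.8},
    {"fingers": -1,"x": 0,"y": 0,"z": 0,"ax": 0,"ay": 0,"az": 6.8}
  ]
}}

```text
clock: 5.03
tcp_pos: [0.6074, -0.0507, 0.1787]
orientation: [-3.136, 0.168, 0.001]
contact_force: [-1.0, -0.7, -3.1]
grip_width: 0.0114
gripper_force: 39.4
```

>>> {"fn": "arm_command", "kwargs": {
  "rows": [
    {"fingers": -1,"x": 0,"y": 0,"z": 0.02,"ax": -3,"ay": 0,"az": 0},
    {"fingers": -1,"x": 0,"y": 0,"z": 0.02,"ax": -3,"ay": 0,"az": 0},
    {"fingers": -1,"x": 0,"y": 0,"z": 0.02,"ax": 0,"ay": 0,"az": 0},
    {"fingers": -1,"x": 0,"y": 0,"z": 0,"ax": 0,"ay": 0,"az": 0},
    {"fingers": -1,"x": 0,"y": 0,"z": 0,"ax": 0,"ay": 0,"az": 0}
  ]
}}

```text
clock: 5.45
tcp_pos: [0.605, -0.0573, 0.1186]
orientation: [3.032, -0.162, -0.013]
contact_force: [0.4, -0.4, -1.7]
grip_width: 0.0113
gripper_force: 39.5
```

```bash
python3 - <<'E'
from bench import r
from h import *
for n in("wrist","side"):
    f=r.grab_frame(n); cv2.imwrite(f"pics/{n}3.png",f["frame"][:,:,::-1]); np.savez(n+"3.npz",**f)
state(r)
E
```

```text
t 5.55 tcp [ 0.6067 -0.0579  0.1206] ty yaw -96.17 tz [-0.01  -0.104 -0.995] F [ 0.53 -0.77 -1.48] w 0.0112 q [-0.31  0.54  0.34  1.84 -0.1   0.8  -1.63]
```

View pics/wrist3.png

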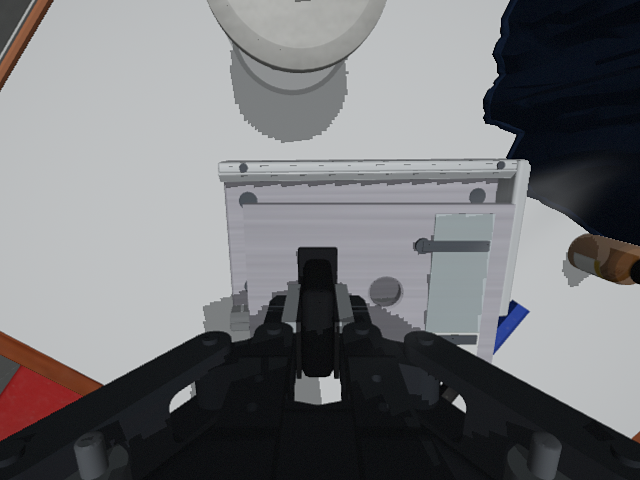

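The wrist view shows the carrier held level across the jaws: plate far edge at row ~203, hole at (386,292), glass to the right. The far rail is at rows 162-182 and the end bar at columns 515-525. I'll measure the in-hand pose and the rail again from this picture.

```bash
python3 - <<'E'
from bench import r
from h import *
o,M=state(r); t=o["tcp_pos"]
f=dict(np.load("wrist3.npz")); K=f["K"];T=f["world_from_camera"]
def onplane(uv,zt):
    uv=np.atleast_2d(uv).astype(float); d=np.c_[(uv-K[:2,2])/K[0,0],np.ones(len(uv))]@T[:3,:3].T@M; c=(T[:3,3]-t)@M
    return c+d*((zt-c[2])/d[:,2])[:,None]
print("edge/hole in tool (exp x .042, hole (0,.032))",onplane([(243,204),(380,204),(513,205),(386,292)],.0288).round(4).tolist())
P=cloud(f); print("depth plate tool z",((P[225:240,260:400].reshape(-1,3)-t)@M)[:,2].mean())
# plate tilt
g=cv2.cvtColor(f["frame"],cv2.COLOR_RGB2GRAY)
for u in(300,400): print(u,g[150:212:2,u].tolist())
bx=np.array([-.1054,-.9944]);by=np.array([.9944,-.1054]);S=np.array([.6008,-.1147])
def bed(uv,z): q=ray(f,uv,z)[:,:2]-S; return np.c_[q@bx,q@by].round(4).tolist()
m=np.zeros((480,640),bool); m[150:200,215:530]=1
for z in(.010,.027): 
    q=P[m&(abs(P[...,2]-z)<.0025)][:,:2]-S; q=np.c_[q@bx,q@by]; print(z,np.percentile(q,[1,5,50,95,99],axis=0).round(4).tolist())
print("floor edge@183",bed([(240,184),(490,182)],.010),"rim inner ~168",bed([(240,168),(490,166)],.027))
E
```

```text
t 5.55 tcp [ 0.6067 -0.0579  0.1206] ty yaw -96.17 tz [-0.01  -0.104 -0.995] F [ 0.53 -0.77 -1.48] w 0.0112 q [-0.31  0.54  0.34  1.84 -0.1   0.8  -1.63]
edge/hole in tool (exp x .042, hole (0,.032)) [[0.0403, -0.0319, 0.0288], [0.0403, 0.0277, 0.0288], [0.0399, 0.0857, 0.0288], [-0.0011, 0.0326, 0.0288]]
depth plate tool z 0.029629694268328743
300 [194, 194, 193, 193, 197, 117, 170, 193, 190, 184, 174, 177, 121, 122, 128, 136, 89, 86, 154, 155, 156, 152, 153, 159, 153, 151, 129, 113, 152, 152, 154]
400 [194, 193, 193, 194, 200, 96, 181, 191, 187, 186, 146, 172, 130, 130, 132, 91, 90, 152, 163, 161, 155, 150, 157, 159, 156, 156, 132, 115, 156, 160, 161]
0.01 [[-0.1036, 0.0287], [-0.0957, 0.0299], [-0.0091, 0.0362], [0.0761, 0.0423], [0.0898, 0.0558]]
0.027 [[-0.1038, 0.0324], [-0.0966, 0.0415], [-0.007, 0.0503], [0.0863, 0.0553], [0.0901, 0.0557]]
floor edge@183 [[-0.0954, 0.0406], [0.076, 0.0399]] rim inner ~168 [[-0.0929, 0.0518], [0.064, 0.0518]]
```

>>> {"fn": "arm_command", "kwargs": {
  "rows": [
    {"fingers": -1,"x": 0.001,"y": -0.009,"z": 0,"ax": 0,"ay": 0,"az": 0},
    {"fingers": -1,"x": 0,"y": -0.002,"z": 0.0173,"ax": 0,"ay": 0,"az": 0},
    {"fingers": -1,"x": 0,"y": -0.002,"z": 0.0173,"ax": 0,"ay": 0,"az": 0},
    {"fingers": -1,"x": 0,"y": -0.0017,"z": 0.0173,"ax": 0,"ay": 0,"az": 0},
    {"fingers": -1,"x": 0,"y": -0.001,"z": 0.01,"ax": 0,"ay": 0,"az": 0},
    {"fingers": -1,"x": 0,"y": 0,"z": 0,"ax": 0,"ay": 0,"az": 0},
    {"fingers": -1,"x": 0,"y": 0,"z": 0,"ax": 0,"ay": 0,"az": 0}
  ]
}}

```text
clock: 6.13
tcp_pos: [0.6085, -0.0481, 0.0567]
orientation: [3.033, -0.162, -0.008]
contact_force: [0.0, -0.5, -1.5]
grip_width: 0.0115
gripper_force: 39.4
```

```bash
cat >> h.py <<'E'
bx=np.array([-.1054,-.9944]);by=np.array([.9944,-.1054]);S=np.array([.6008,-.1147])
def bedtcp(o,M):
    t=o["tcp_pos"]; q=t[:2]-S; h=t+M@[-.0013,.0325,.0348]; e=t+M@[-.0013,-.0325,.0348]; hq=h[:2]-S
    print("tcp bed",q@bx,q@by,"hole bed",hq@bx,hq@by,"hole z",h[2],"rear z",e[2],"tilt",M[2,1])
E
python3 - <<'E'
from bench import r
from h import *
bedtcp(*state(r))
E
```

```text
t 6.13 tcp [ 0.6085 -0.0481  0.0567] ty yaw -96.11 tz [-0.011 -0.104 -0.995] F [ 0.02 -0.51 -1.54] w 0.0115 q [-0.31  0.64  0.31  1.87 -0.13  0.68 -1.63]
tcp bed -0.06705156101525736 0.0006830017457566791 hole bed -0.031098793306792123 -0.0006482023304599293 hole z 0.02547286400174025 rear z 0.0186874319355581 tilt 0.10439126255664849
```

>>> {"fn": "arm_command", "kwargs": {
  "rows": [
    {"fingers": -1,"x": 0,"y": 0,"z": 0.002,"ax": 0,"ay": 0,"az": 0},
    {"fingers": -1,"x": 0,"y": 0,"z": 0.002,"ax": 0,"ay": 0,"az": 0},
    {"fingers": -1,"x": 0,"y": 0,"z": 0.002,"ax": 0,"ay": 0,"az": 0},
    {"fingers": -1,"x": 0,"y": 0,"z": 0.001,"ax": 0,"ay": 0,"az": 0},
    {"fingers": -1,"x": 0,"y": 0,"z": 0,"ax": 0,"ay": 0,"az": 0},
    {"fingers": -1,"x": 0,"y": 0,"z": 0,"ax": 0,"ay": 0,"az": 0}
  ]
}}

```text
clock: 6.63
tcp_pos: [0.6082, -0.0489, 0.0494]
orientation: [3.033, -0.162, -0.008]
contact_force: [-1.0, -0.3, -1.8]
grip_width: 0.0115
gripper_force: 39.5
```

```bash
python3 - <<'E'
from bench import r
from h import *
bedtcp(*state(r))
E
```

```text
t 6.63 tcp [ 0.6082 -0.0489  0.0494] ty yaw -96.1 tz [-0.011 -0.104 -0.995] F [-1.   -0.34 -1.78] w 0.0115 q [-0.3   0.65  0.31  1.87 -0.13  0.67 -1.63]
tcp bed -0.06620280936459826 0.00043858333708536514 hole bed -0.030246127016757104 -0.0008893707826439546 hole z 0.01815269365478336 rear z 0.01135961730936589 tilt 0.1045088668525765
```

Force shows no contact yet; step down by 0.5 mm.

>>> {"fn": "arm_command", "kwargs": {
  "rows": [
    {"fingers": -1,"x": 0,"y": 0,"z": 0.0005,"ax": 0,"ay": 0,"az": 0},
    {"fingers": -1,"x": 0,"y": 0,"z": 0.0005,"ax": 0,"ay": 0,"az": 0},
    {"fingers": -1,"x": 0,"y": 0,"z": 0,"ax": 0,"ay": 0,"az": 0}
  ]
}}

```text
clock: 6.88
tcp_pos: [0.6083, -0.049, 0.0484]
orientation: [3.033, -0.162, -0.008]
contact_force: [0.2, 0.8, -1.4]
grip_width: 0.0114
gripper_force: 39.6
```

>>> {"fn": "arm_command", "kwargs": {
  "rows": [
    {"fingers": -1,"x": 0,"y": 0,"z": 0.0005,"ax": 0,"ay": 0,"az": 0},
    {"fingers": -1,"x": 0,"y": 0,"z": 0,"ax": 0,"ay": 0,"az": 0},
    {"fingers": -1,"x": 0,"y": 0,"z": 0,"ax": 0,"ay": 0,"az": 0}
  ]
}}

```text
clock: 7.13
tcp_pos: [0.6083, -0.049, 0.0481]
orientation: [3.033, -0.162, -0.008]
contact_force: [-0.9, 0.6, 3.9]
grip_width: 0.0113
gripper_force: 40.2
```

Contact made (about 5 N). Let go to a loose cage.

>>> {"fn": "arm_command", "kwargs": {
  "rows": [
    {"fingers": -0.35,"x": 0,"y": 0,"z": 0,"ax": 0,"ay": 0,"az": 0},
    {"fingers": -0.35,"x": 0,"y": 0,"z": 0,"ax": 0,"ay": 0,"az": 0},
    {"fingers": -0.35,"x": 0,"y": 0,"z": 0,"ax": 0,"ay": 0,"az": 0},
    {"fingers": -0.35,"x": 0,"y": 0,"z": 0,"ax": 0,"ay": 0,"az": 0},
    {"fingers": -0.35,"x": 0,"y": 0,"z": 0,"ax": 0,"ay": 0,"az": 0}
  ]
}}

```text
clock: 7.55
tcp_pos: [0.6081, -0.0491, 0.0477]
orientation: [3.033, -0.162, -0.009]
contact_force: [0.2, 0.9, 0.0]
grip_width: 0.028
gripper_force: 0.0
```

```bash
python3 - <<'E'
from bench import r
from h import *
for n in("wrist","side","scene"):
    f=r.grab_frame(n); cv2.imwrite(f"pics/{n}4.png",f["frame"][:,:,::-1]); np.savez(n+"4.npz",**f)
bedtcp(*state(r))
a=cv2.imread("pics/wrist4.png")[120:470,180:560]; b=cv2.imread("pics/scene4.png")[150:255,235:385]
b=cv2.resize(b,None,fx=350/105,fy=350/105,interpolation=cv2.INTER_CUBIC)[:, :420]
cv2.imwrite("pics/m4.png",np.hstack([a,b]))
E
```

```text
t 7.7 tcp [ 0.6081 -0.0491  0.0477] ty yaw -96.1 tz [-0.011 -0.104 -0.995] F [ 0.1  -0.79  0.32] w 0.0278 q [-0.3   0.65  0.31  1.87 -0.13  0.67 -1.63]
tcp bed -0.06603609296097919 0.00037351205519449936 hole bed -0.030077809320100853 -0.0009591011178911707 hole z 0.01652622133400314 rear z 0.009729858772660721 tilt 0.1045594240206526
```

View pics/m4.png

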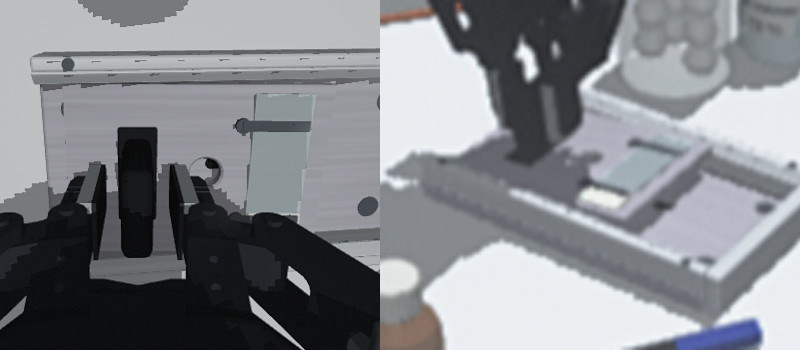

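The pictures show the carrier resting between the rails, glass end propped, with the hole at wrist crop (207,168) and the fingers clear on both sides of the grip. Criterion 1 should be met. Now raise slightly and push from behind with the rear finger.

>>> {"fn": "arm_command", "kwargs": {
  "rows": [
    {"fingers": -0.35,"x": 0,"y": 0,"z": -0.003,"ax": 0,"ay": 0,"az": 0},
    {"fingers": -0.35,"x": 0,"y": 0.003,"z": 0.0003,"ax": 0,"ay": 0,"az": 0},
    {"fingers": -0.35,"x": 0,"y": 0.003,"z": 0.0003,"ax": 0,"ay": 0,"az": 0},
    {"fingers": -0.35,"x": 0,"y": 0.001,"z": 0.0001,"ax": 0,"ay": 0,"az": 0},
    {"fingers": -0.35,"x": 0,"y": 0.001,"z": 0.0001,"ax": 0,"ay": 0,"az": 0},
    {"fingers": -0.35,"x": 0,"y": 0.001,"z": 0.0001,"ax": 0,"ay": 0,"az": 0},
    {"fingers": -0.35,"x": 0,"y": 0.001,"z": 0.0001,"ax": 0,"ay": 0,"az": 0},
    {"fingers": -0.35,"x": 0,"y": 0.001,"z": 0.0001,"ax": 0,"ay": 0,"az": 0}
  ]
}}

```text
clock: 8.37
tcp_pos: [0.6071, -0.0595, 0.0508]
orientation: [3.033, -0.161, -0.008]
contact_force: [0.3, 2.0, 0.3]
grip_width: 0.0277
gripper_force: 0.7
```

```bash
cat > chk.py <<'E'
from bench import r
from h import *
import sys
o,M=state(r); bedtcp(o,M)
f=r.grab_frame("wrist"); P=cloud(f).reshape(-1,3); q=P[:,:2]-S; q=np.c_[q@bx,q@by]
hx=float(sys.argv[1])/1000 if len(sys.argv)>1 else -.03
m=(q[:,0]>hx-.015)&(q[:,0]<hx+.05)&(q[:,1]>.012)&(q[:,1]<.038)&(P[:,2]>.008)&(P[:,2]<.04)
A=np.c_[q[m],np.ones(m.sum())]; c=np.linalg.lstsq(A,P[m,2],rcond=None)[0]; print(m.sum(),"slope",c[:2].round(4),"top z at hole",c@[hx,0,1])
cv2.imwrite("pics/last.png",f["frame"][:,:,::-1]); np.savez("last.npz",**f)
# glass: greenish-gray patch extents -> bed x of glass end
im=f["frame"].astype(int); gm=((im[...,1]-im[...,0])>6).ravel()&m
if gm.sum()>30: print("glass bed x",np.percentile(q[gm,0],[3,50,97]).round(4),gm.sum())
E
python3 chk.py -30
```

```text
t 8.37 tcp [ 0.6071 -0.0595  0.0508] ty yaw -96.08 tz [-0.011 -0.104 -0.995] F [0.29 2.01 0.25] w 0.0277 q [-0.28  0.64  0.31  1.87 -0.13  0.67 -1.61]
tcp bed -0.05557750951523454 0.00043895292606944877 hole bed -0.019629872696072855 -0.0008764744466636761 hole z 0.01961969053822651 rear z 0.012846369229100367 tilt 0.10420494321732533
7900 slope [ 0.1418 -0.0026] top z at hole 0.02405789021727112
glass bed x [-0.0068  0.0054  0.0176] 2615
```

>>> {"fn": "arm_command", "kwargs": {
  "rows": [
    {"fingers": -0.35,"x": 0,"y": 0.001,"z": 0.0001,"ax": 0,"ay": 0,"az": 0},
    {"fingers": -0.35,"x": 0,"y": 0.001,"z": 0.0001,"ax": 0,"ay": 0,"az": 0},
    {"fingers": -0.35,"x": 0,"y": 0.001,"z": 0.0001,"ax": 0,"ay": 0,"az": 0},
    {"fingers": -0.35,"x": 0,"y": 0.001,"z": 0.0001,"ax": 0,"ay": 0,"az": 0},
    {"fingers": -0.35,"x": 0,"y": 0.001,"z": 0.0001,"ax": 0,"ay": 0,"az": 0},
    {"fingers": -0.35,"x": 0,"y": 0.001,"z": 0.0001,"ax": 0,"ay": 0,"az": 0},
    {"fingers": -0.35,"x": 0,"y": 0.001,"z": 0.0001,"ax": 0,"ay": 0,"az": 0},
    {"fingers": -0.35,"x": 0,"y": 0.001,"z": 0.0001,"ax": 0,"ay": 0,"az": 0}
  ]
}}

```text
clock: 9.08
tcp_pos: [0.6061, -0.068, 0.0508]
orientation: [3.033, -0.162, -0.009]
contact_force: [0.2, 1.6, 0.4]
grip_width: 0.0274
gripper_force: 0.5
```

```bash
python3 chk.py -22
```

```text
t 9.08 tcp [ 0.6061 -0.068   0.0508] ty yaw -96.11 tz [-0.011 -0.104 -0.995] F [0.17 1.63 0.44] w 0.0274 q [-0.27  0.64  0.31  1.87 -0.13  0.67 -1.6 ]
tcp bed -0.04701054467869901 0.0003109667487601351 hole bed -0.011047964325350608 -0.0010263732200595191 hole z 0.019636207922880653 rear z 0.012830687091452228 tilt 0.10470032048351421
8016 slope [ 0.1521 -0.0043] top z at hole 0.024556798794039582
glass bed x [0.002  0.0144 0.0264] 2675
```

>>> {"fn": "arm_command", "kwargs": {
  "rows": [
    {"fingers": -0.35,"x": 0,"y": 0.001,"z": 0.0001,"ax": 0,"ay": 0,"az": 0},
    {"fingers": -0.35,"x": 0,"y": 0.001,"z": 0.0001,"ax": 0,"ay": 0,"az": 0},
    {"fingers": -0.35,"x": 0,"y": 0.001,"z": 0.0001,"ax": 0,"ay": 0,"az": 0},
    {"fingers": -0.35,"x": 0,"y": 0.001,"z": 0.0001,"ax": 0,"ay": 0,"az": 0}
  ]
}}

```text
clock: 9.47
tcp_pos: [0.6056, -0.0722, 0.0509]
orientation: [3.032, -0.162, -0.009]
contact_force: [0.5, 0.0, -0.1]
grip_width: 0.0278
gripper_force: 0.0
```

```bash
python3 chk.py -18
```

```text
t 9.47 tcp [ 0.6056 -0.0722  0.0509] ty yaw -96.11 tz [-0.011 -0.104 -0.994] F [ 0.5   0.03 -0.13] w 0.0278 q [-0.26  0.64  0.31  1.87 -0.13  0.67 -1.59]
tcp bed -0.04280774661222711 0.00026694610724778894 hole bed -0.006839308101673753 -0.0010793107004561928 hole z 0.019652387253841372 rear z 0.012834275579966532 tilt 0.10489402575192057
6955 slope [ 0.0297 -0.0035] top z at hole 0.017204399202237722
glass bed x [0.0076 0.0193 0.0313] 2138
```

The plate dropped: slope fell to near zero and contact force vanished. Open wider and lift away.

>>> {"fn": "arm_command", "kwargs": {
  "rows": [
    {"fingers": 0.1,"x": 0,"y": 0,"z": 0,"ax": 0,"ay": 0,"az": 0},
    {"fingers": 0.1,"x": 0,"y": 0,"z": 0,"ax": 0,"ay": 0,"az": 0},
    {"fingers": 0.1,"x": 0,"y": 0,"z": 0,"ax": 0,"ay": 0,"az": 0},
    {"fingers": 0.1,"x": 0,"y": 0.0015,"z": -0.015,"ax": 0,"ay": 0,"az": 0},
    {"fingers": 0.1,"x": 0,"y": 0.0025,"z": -0.025,"ax": 0,"ay": 0,"az": 0},
    {"fingers": 0.1,"x": 0,"y": 0.003,"z": -0.03,"ax": 0,"ay": 0,"az": 0},
    {"fingers": 0.1,"x": 0,"y": 0.003,"z": -0.03,"ax": 3,"ay": 0,"az": 0},
    {"fingers": 0.1,"x": 0,"y": 0,"z": -0.03,"ax": 3,"ay": 0,"az": 0},
    {"fingers": 0.1,"x": 0,"y": 0,"z": 0,"ax": 0,"ay": 0,"az": 0},
    {"fingers": 0.1,"x": 0,"y": 0,"z": 0,"ax": 0,"ay": 0,"az": 0}
  ]
}}

```text
clock: 10.35
tcp_pos: [0.6071, -0.071, 0.1836]
orientation: [-3.137, 0.17, -0.007]
contact_force: [-0.3, -0.2, -0.7]
grip_width: 0.0471
gripper_force: 0.0
```

```bash
python3 chk.py -12; python3 - <<'E'
from bench import r
import cv2,numpy as np
a=cv2.imread("pics/last.png")[:420,100:560]; b=r.grab_frame("side")["frame"][170:290,290:460,::-1]
b=cv2.resize(b,None,fx=2,fy=2); b=np.vstack([b,np.zeros((420-240,340,3),np.uint8)])
cv2.imwrite("pics/m5.png",np.hstack([a,b]))
E
```

```text
t 10.35 tcp [ 0.6071 -0.071   0.1836] ty yaw -96.22 tz [ 0.005 -0.    -1.   ] F [-0.28 -0.23 -0.71] w 0.0471 q [-0.22  0.45  0.31  1.8  -0.17  0.91 -1.52]
tcp bed -0.04412671165351172 0.00162359010387087 hole bed -0.011645611111608884 0.00038419645627569453 hole z 0.148779183924031 rear z 0.1488060667542366 tilt -0.00041358200316309436
2406 slope [ 0.0226 -0.0003] top z at hole 0.0172503141547143
glass bed x [0.0076 0.0199 0.032 ] 809
```

View pics/m5.png

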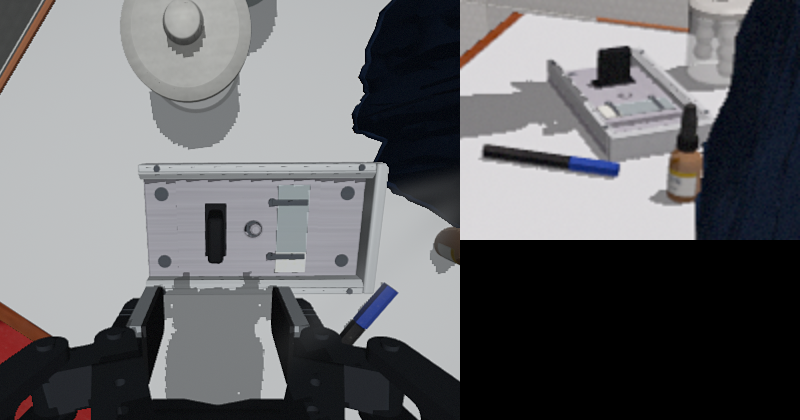

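The picture shows the plate lying flat between the rails with the pin visible inside the hole at (254,229), glass end towards the stop, the bystanders in view untouched and the gripper clear.

```bash
python3 -c "
from bench import r
print(r.hand_in())"
```

```text
the job is handed in; nothing more can be done
None
```

The carrier lies flat in the guide bed with the pin through its hole and the glass end towards the stop. The gripper is released and clear, no bystander was touched as far as the images show, and the job was handed in at about 10.4 s; no verdict came back.

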